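# Uncap the tall lustre spray and park its cap in the cap rest

## Task

Get the taller of the two spray bottles ready for finishing chocolates: lift its black cap straight off and set it, closed top up, into the round dark-wood cap rest, lowering it all the way onto the rest's floor before letting go. Leave the bottle standing where it is, and leave the shorter bottle's cap on.

Things in the scene. Friction and masses are not known exactly. Their poses are not given: they have to be found in the camera images.
- tall_cap_center (a point): The loose black cap of the TALL spray bottle: a smooth upright cylinder 44 mm across and 60 mm high, closed on top, open below. This point is the cap's centre, half-way up; z is up along its axis. It stands on the bottle's flat shoulder round a 10 mm high collar with 2 mm play, and lifts straight off without force or turning; raise it at least 40 mm to clear the spray nozzle inside. Grip it round its wall from above, at or above this point (30 to 35 N is plenty; about 30 g).
- tall_bottle: The tall aluminium spray bottle, loose and upright, 50 mm across and 100 mm high to its shoulder, where its cap begins (160 mm high with the cap on). Origin at the centre of its underside, z up.
- short_cap_center (a point): The same kind of black cap (44 mm across, 60 mm high) on the SHORT, stouter aluminium spray bottle, 60 mm across and 55 mm high to its shoulder (115 mm with the cap). This point is that cap's centre; it must stay where it is.
- rest_floor (a point): Centre of the inner floor of the cap rest: a fixed low round dish of dark wood with a grey lining, 90 mm across outside, 70 mm inside, rim 14 mm above the counter and 8 mm above this point. z up. With the cap standing in it, the cap's centre is 30 mm above this point.
Not all that is in view belongs to the job. What is shaped like the part that bears rest_floor but blue or pink is not meant. What is shaped like the part that bears tall_cap_center but blue is not meant.

How it is judged (in metres and radians):
On the way, in this order (a step that is already met when the one before it is completed fails the run):
1. the tall bottle's cap is held in the gripper, lifted clear of the bottle (z of tall_cap_center in the frame of tall_bottle above 0.165 m and contact force between tall_cap and the fingers above 0.5 N), for 0.1 s.
2. the cap is lowered into the cap rest while still held, its lower edge within 20 mm of the rest's floor (horizontal distance between tall_cap_center and rest_floor below 0.015 m and z of tall_cap_center in the frame of rest_floor below 0.05 m and contact force between tall_cap and the fingers above 0.5 N), for 0.05 s.
At the end, for the whole second after the job is handed in: The tall bottle's cap stands at rest on the floor of the cap rest, closed top up (within 8 degrees), its centre within 15 mm of the rest's centre; the tall bottle stands upright within 40 mm of where it was; the short bottle's cap is within 20 mm of where it was (horizontal distance between tall_cap_center and rest_floor below 0.015 m and z of tall_cap_center in the frame of rest_floor between 0.025 and 0.035 m and angle between each of tall_cap_center, tall_bottle's own z axis and vertical below 0.15 rad and linear speed of tall_cap below 0.02 m/s and distance of tall_bottle from where it was at the start of the episode below 0.04 m and distance of short_cap_center from where it was at the start of the episode below 0.02 m); the robot touches nothing.
It fails at once if the short bottle's cap is taken off or knocked off (distance of short_cap_center from where it was at the start of the episode above 0.04 m).
It fails at once if the tall bottle is knocked over (angle between tall_bottle's own z axis and vertical above 0.5 rad).
It also fails if it takes over 35 s, if anything falls off the work surface, if the arm or the gripper's body presses on something with over 40 N, if the wrist force passes 120 N, or if a joint passes its speed limit or range.

## Robot

A 6-joint arm with a two-finger parallel gripper is mounted at the origin on a cart in front of the work surface, level with it; the furniture and walls round the work are solid. World frame = base frame: x ahead of the robot, y to its left, z up, the work surface at z = 0. Lengths are in mm, angles in rad, forces in N, time in s.
With the tool pointing down it reaches from about 275 to 850 mm from the base axis. Payload 5.2 kg.
Tool frame: the origin (TCP) lies on the centre line of the jaws, within the pads' length; the fingertips stand 8 mm ahead of it and the grasp point (between the pads) lies 11 mm behind it; z points along the fingers, y is the line along which they close (so a half turn about z gives the same grasp; the last joint's range is limited). The gripper opens to 85 mm and grips with 20 to 120 N. Pads are 22 mm wide; open, the fingers measure 114 mm over their backs; the gripper's body (76 mm by 85 mm) begins 54 mm behind the grasp point. The pads swing forward as they close: fully open they stand 13 mm farther back than shut.
Start: joints at [1.067, 0.259, 1.535, -0, 1.348, -0.203], TCP at [162.934, 525.317, 239.31] pointing down, gripper open.
Joint ranges: [-3.14, 3.14], [-0.91, 2.08], [0.19, 2.58], [-1.22, 4.36], [0.22, 2.71], [-3.12, 3.12]. Speed limits (rad/s): [2.57, 2.57, 3.14, 3.14, 3.14, 3.14].

## Interface

Orientations are given as a unit quaternion [x, y, z, w].
In Python, from bench import env gives the robot as it stands. The module is installed in compiled form; this text tells all that it offers.
- The arm moves only by the shell command python3 -m pendant 'ROWS' [OPENING] [FORCE]. ROWS is JSON, a list of rows, each a list of 4 numbers: the shift along the tool's x, y, z in cm, then the turn about the tool's z in rad. In form: [[tx, ty, tz, spin], ...]. A call has 1 to 5 rows; each row is the pose to reach, as a shift and turn from the pose commanded when the call began, along the tool's axes at that moment; what a row does not reach only later rows make up. A row lasts 1/10 s, in which the tool goes at most 50 mm and 8.59 degrees, less where a joint would pass 70% of its speed; a pose out of reach is approached as far as the arm can. A call with a gripper value outside its range is refused whole. OPENING is the finger opening in cm, from 0 to 8.54, set as the call begins (- or left out, the last holds). The fingers move at their own pace and stop on an object; FORCE is the grip in N (left out, the last holds). Time passes only in rows, so rows that repeat a pose let the fingers close. It gives the time, the measured TCP pose, the force, the opening and the grip force at its end, in the units of the state.
- env.read_state(): the state, without advancing time (a new reading comes with each control period).
- env.camera(name): name is "side" or "top"; returns (picture, depth): 384x512x3 uint8, red, green, blue; 384x512 float32, mm along the optical axis (not along the pixel's ray), 0 where there is no reading.
- env.get_calibration(name): a dict with "camera_matrix" (3x3 intrinsics, pixels), "T" (4x4, takes a point from camera to world coordinates). Camera axes: x right, y up, looking along -z (the intrinsics and any distortion apply to the point x, -y, -z); pixel columns grow to the right and rows downward; lengths in mm; the calibration is good to about 2 mm. A picture is of the moment at which its call begins. get_calibration takes no time and is no camera call.
- env.job_done(): hands the job in; it is judged then, once.
The state is a dict: "clock": time; "joint_positions": joint angles; "joint_vel": joint speeds; "joint_efforts": joint torques, N m; "eef_pos": TCP position; "tool_rot": TCP orientation; "force": force on the tool from outside, world axes, zero at the start; "moment": the same for the moment, N m; "finger_gap": opening from 0.0 (shut) to 1.0 (fully open); "grip_force": force on a finger pad.
Only numpy, scipy, OpenCV 4.12 (cv2) and the standard library are available. Lean on these libraries where they do the work, as an engineer would, in place of code of your own. Each camera call takes 0.05 s, during which the arm holds its last target. There are 200 camera calls.

## Working session

There is one attempt and no reset: what is moved stays moved. The work goes in short steps, Python scripts to look and compute and a shell command to move; the robot and the scene stay as the last step left them, time stands still between calls to the robot, and variables do not carry over. Pictures are saved under pics/ and viewed, at most 10 in all, crops included, and the job is handed in when it is done.

```bash
mkdir -p pics; cat > h.py <<'E'
import numpy as np, cv2
from bench import env
def world(name,depth):
    c=env.get_calibration(name);K=np.array(c["camera_matrix"]);T=np.array(c["T"])
    v,u=np.mgrid[:384,:512]
    P=np.stack([(u-K[0,2])/K[0,0]*depth,-(v-K[1,2])/K[1,1]*depth,-depth,np.ones_like(depth)],-1)
    return (P@T.T)[...,:3]
E
python3 - <<'E'
from h import *
for n in("top","side"):
    p,d=env.camera(n);cv2.imwrite(f"pics/{n}0.png",p[...,::-1]);np.savez(f"{n}0.npz",p=p,d=d,w=world(n,d))
    print(env.get_calibration(n))
print(env.read_state())
E
```

```text
{'camera_matrix': array([[422.394948  ,   0.        , 256.90844752],
       [  0.        , 422.394948  , 184.84910274],
       [  0.        ,   0.        ,   1.        ]]), 'T': array([[-7.54158562e-03,  9.95536299e-01, -9.40776356e-02,
         4.03405374e+02],
       [-9.99765467e-01, -9.41657668e-03, -1.95022655e-02,
        -1.57062781e+02],
       [-2.03011025e-02,  9.39084933e-02,  9.95373829e-01,
         1.38059517e+03],
       [ 0.00000000e+00,  0.00000000e+00,  0.00000000e+00,
         1.00000000e+00]])}
{'camera_matrix': array([[377.80210676,   0.        , 248.59232656],
       [  0.        , 377.80210676, 193.05347262],
       [  0.        ,   0.        ,   1.        ]]), 'T': array([[ 8.41848460e-01,  2.05302984e-01, -4.99141117e-01,
         4.50081915e+01],
       [-5.39348766e-01,  2.85999587e-01, -7.92027237e-01,
        -8.83092263e+02],
       [-1.98514022e-02,  9.35978056e-01,  3.51498223e-01,
         4.47061480e+02],
       [ 0.00000000e+00,  0.00000000e+00,  0.00000000e+00,
         1.00000000e+00]])}
{'clock': 0.1, 'joint_positions': array([ 1.06719946e+00,  2.59328822e-01,  1.53595593e+00,  1.15042540e-05,
        1.34800871e+00, -2.02802588e-01]), 'joint_vel': array([-0.00123295, -0.00368375, -0.00422178, -0.00250612, -0.00185015,
       -0.00247619]), 'joint_efforts': array([ 1.60501135e-03, -4.46972537e+01, -2.91245449e+01, -1.73770441e-04,
        6.35296397e-03, -9.00411010e-06]), 'eef_pos': array([162.70547324, 524.90863526, 238.53332977]), 'tool_rot': array([ 1.49832008e-01,  9.88711103e-01, -7.95968616e-04, -2.99418748e-04]), 'force': array([-0.12342263,  0.10202015,  0.05605975]), 'moment': array([ 0.02151593, -0.02481584, -0.012595  ]), 'grip_force': 0.0, 'finger_gap': 1.002115991947459}
```

View pics/top0.png

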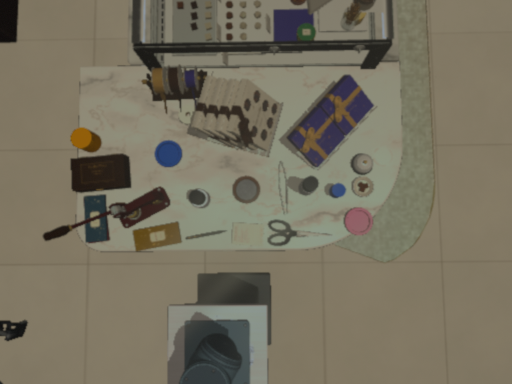

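View pics/side0.png

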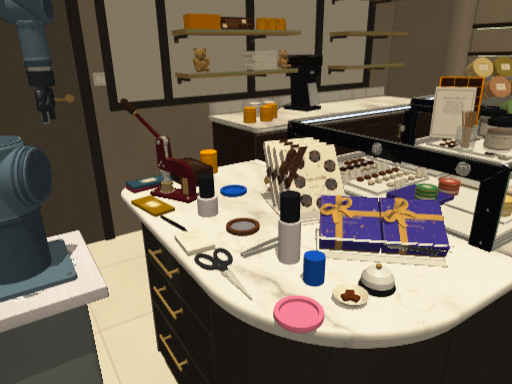

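Top view: the tall bottle's cap is at (308,186) and the short one's is at (199,198). The dark-wood rest is at (246,189). The decoys are the blue dish (168,153), the pink dish (358,221) and the blue cap (337,190). In the side view the tall bottle is at (289,225), the short one at (207,195), and the rest at (243,226). I'll measure these and confirm in a crop.

```bash
python3 - <<'E'
from h import *
z=np.load("top0.npz");w=z["w"];p=z["p"]
z2=np.load("side0.npz");w2=z2["w"]
for nm,(u,v),r,lo,hi in[("tallcap",(308,186),18,145,175),("shortcap",(199,198),18,100,130),("bluecap",(337,190),14,30,200)]:
    for tag,W in(("top",w[v-r:v+r,u-r:u+r]),):
        q=W[(W[...,2]>lo)&(W[...,2]<hi)]
        c,rad=cv2.minEnclosingCircle(q[:,:2].astype(np.float32)); print(nm,len(q),np.median(q,0).round(1),q.min(0).round(),q.max(0).round(),np.round(c,1),round(rad,1))
# side: cap wall circle fits
from scipy.optimize import least_squares
for nm,(u0,u1,v0,v1),lo,hi in[("tall",(275,303,190,225),105,152),("short",(196,218,176,200),60,108)]:
    W=w2[v0:v1,u0:u1].reshape(-1,3);q=W[(W[:,2]>lo)&(W[:,2]<hi)]
    q=q[np.linalg.norm(q[:,:2]-np.median(q[:,:2],0),axis=1)<40]
    s=least_squares(lambda c:np.hypot(*(q[:,:2]-c).T)-22,np.median(q[:,:2],0)+[10,20],loss="soft_l1");print(nm,len(q),s.x.round(1),W[:,2].max())
# rest: brown ring in top
u,v=246,189;r=22
W=w[v-r:v+r,u-r:u+r];q=W[(W[...,2]>9)&(W[...,2]<25)]
hsv=cv2.cvtColor(p,cv2.COLOR_RGB2GRAY)[v-r:v+r,u-r:u+r]
m=(hsv<120); n,l,st,ce=cv2.connectedComponentsWithStats(m.astype(np.uint8));k=1+st[1:,4].argmax();q=W[l==k]
c,rad=cv2.minEnclosingCircle(q[:,:2].astype(np.float32));print("rest",len(q),np.round(c,1),rad,q.mean(0).round(1),np.median(w[186:193,243:250,2]))
# obstacles: heights near path
for y0 in range(-340,160,20):
    print(y0,[int(np.nan_to_num(max([0,*w[(abs(w[...,1]-y0-10)<10)&(abs(w[...,0]-x-10)<10)][:,2]]))) for x in range(300,520,20)])
a=cv2.resize(p[150:240,180:360,::-1],None,fx=4,fy=4,interpolation=2);b=cv2.resize(z2["p"][170:290,180:340,::-1],(720,540))[:240*1]
cv2.imwrite("pics/crop.png",np.vstack([a,b]))
E
```

```text
tallcap 185 [ 522.9 -286.8  159.4] [ 502. -308.  146.] [ 543. -267.  167.] [ 523.7 -288. ] 22.1
shortcap 173 [490.8  53.7 115.1] [470.  33. 101.] [512.  75. 122.] [490.9  54.5] 21.8
bluecap 172 [ 511.9 -381.5   59.9] [ 491. -404.   31.] [ 532. -362.   68.] [ 512.2 -384.4] 22.3
tall 404 [ 522.6 -290.2] 447.06148032311165
short 239 [489.5  51.9] 447.06148032311165
rest 638 [ 483.5 -115.8] 90.08341979980469 [519.3 -93.8  13.1] 6.334051545980628
-340 [0, 2, 5, 9, 5, 5, 6, 5, 5, 5, 5]
-320 [0, 5, 5, 10, 5, 4, 6, 4, 4, 7, 163]
-300 [0, 3, 7, 11, 8, 6, 6, 3, 6, 85, 166]
-280 [0, 5, 6, 14, 10, 4, 4, 8, 5, 6, 165]
-260 [0, 4, 5, 16, 12, 6, 5, 5, 6, 5, 6]
-240 [0, 4, 14, 21, 17, 13, 7, 4, 7, 5, 5]
-220 [0, 8, 17, 15, 15, 14, 6, 10, 13, 15, 17]
-200 [0, 11, 14, 15, 13, 13, 6, 7, 4, 7, 7]
-180 [0, 6, 17, 16, 14, 16, 5, 7, 5, 5, 4]
-160 [0, 15, 19, 17, 18, 1380, 6, 3, 8, 6, 8]
-140 [0, 17, 20, 21, 22, 20, 9, 7, 5, 15, 22]
-120 [0, 4, 20, 21, 20, 16, 7, 5, 13, 17, 12]
-100 [0, 4, 18, 20, 21, 17, 7, 8, 20, 16, 13]
-80 [0, 6, 20, 21, 20, 19, 6, 7, 3, 22, 15]
-60 [0, 6, 23, 21, 19, 17, 8, 7, 7, 18, 18]
-40 [0, 9, 6, 8, 9, 5, 4, 6, 8, 5, 4]
-20 [0, 6, 5, 10, 17, 5, 6, 6, 6, 7, 4]
0 [0, 6, 7, 13, 12, 6, 6, 5, 6, 6, 4]
20 [0, 9, 6, 13, 15, 5, 7, 4, 116, 116, 116]
40 [0, 5, 6, 13, 6, 6, 4, 6, 119, 121, 119]
60 [0, 6, 5, 17, 6, 5, 8, 8, 118, 119, 118]
80 [0, 5, 5, 17, 9, 6, 8, 5, 47, 6, 7]
100 [0, 5, 13, 13, 6, 6, 4, 6, 4, 9, 7]
120 [0, 8, 19, 18, 16, 19, 5, 11, 3, 5, 6]
140 [0, 6, 16, 18, 17, 16, 6, 5, 19, 16, 5]
```

View pics/crop.png

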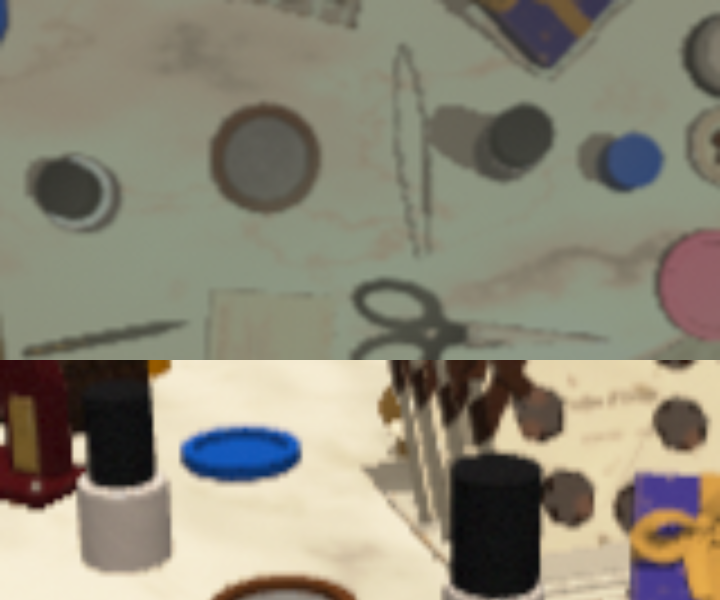

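The crop confirms it. The tall black cap is at crop (521,135), the brown dish with grey lining at (265,158), and the short capped bottle at (70,188). Blue and pink are decoys. Next I'll fit the rest's centre and work out the tool-frame displacement.

```bash
cat >> h.py <<'E'
from scipy.spatial.transform import Rotation as Ro
def delta(tx,ty,tz):
    s=env.read_state();R=Ro.from_quat(s["tool_rot"])
    return (R.inv().apply(np.array([tx,ty,tz])-s["eef_pos"])/10).round(2)
E
python3 - <<'E'
from h import *
z=np.load("top0.npz");w=z["w"];p=z["p"];c=env.get_calibration("top");K=np.array(c["camera_matrix"]);T=np.array(c["T"])
h=cv2.cvtColor(p,cv2.COLOR_RGB2HSV).astype(int);s=p[:,:,0].astype(int)-p[:,:,2]
u,v,r=246,189,18
print(p[189,228:266].tolist())
m=np.zeros((384,512),np.uint8);g=cv2.cvtColor(p,cv2.COLOR_RGB2GRAY);m[v-r:v+r,u-r:u+r]=(g[v-r:v+r,u-r:u+r]<105)
cn=max(cv2.findContours(m,0,1)[0],key=cv2.contourArea);e=cv2.fitEllipse(cn);print(e)
(cu,cv_),_,_=e
ray=T[:3,:3]@np.array([(cu-K[0,2])/K[0,0],-(cv_-K[1,2])/K[1,1],-1]);o=T[:3,3]
print("rest",(o+ray*(12-o[2])/ray[2]).round(1))
d=delta(523.3,-288.8,239);print("to tall",d)
E
```

```text
[[141, 144, 125], [142, 144, 125], [141, 143, 124], [139, 141, 122], [113, 110, 94], [85, 74, 61], [82, 68, 54], [81, 71, 58], [86, 82, 74], [92, 91, 83], [92, 91, 84], [92, 92, 84], [92, 92, 84], [93, 92, 84], [94, 93, 85], [95, 94, 87], [95, 94, 86], [94, 93, 85], [94, 93, 86], [94, 93, 86], [94, 93, 85], [94, 92, 84], [93, 92, 84], [93, 93, 85], [94, 93, 85], [95, 95, 86], [96, 96, 88], [95, 95, 86], [86, 84, 75], [82, 75, 63], [85, 76, 63], [95, 87, 72], [124, 120, 102], [139, 138, 118], [141, 140, 121], [140, 140, 121], [140, 140, 121], [141, 140, 121]]
((245.8602294921875, 189.04293823242188), (26.55249786376953, 26.655790328979492), 59.975826263427734)
rest [519.4 -94.2  12. ]
to tall [-5.855e+01 -6.703e+01  4.000e-02]
```

```bash
python3 -m pendant '[[-3.2,-3.7,0,0],[-6.4,-7.4,0,0],[-9.6,-11.1,0,0],[-12.8,-14.8,0,0],[-16,-18.5,0,0]]' 8.5 32; python3 -m pendant '[[-3.2,-3.7,0,0],[-6.4,-7.4,0,0],[-9.6,-11.1,0,0],[-12.8,-14.8,0,0],[-16,-18.5,0,0]]'; python3 -m pendant '[[-3.2,-3.7,0,0],[-6.4,-7.4,0,0],[-9.6,-11.1,0,0],[-12.8,-14.8,0,0],[-16,-18.5,0,0]]'
python3 -c "
from h import *
print(delta(523.3,-288.8,239),env.read_state()['joint_positions'])"
```

```text
clock: 0.6
eef_pos: [260.9, 299.4, 239.0]
tool_rot: [0.149, 0.989, -0.0, -0.0]
force: [1.0, -0.5, 0.5]
finger_gap: 0.998
grip_force: 0.0
clock: 1.1
eef_pos: [359.0, 75.2, 239.4]
tool_rot: [0.15, 0.989, 0.0, 0.0]
force: [0.9, 1.0, 0.2]
finger_gap: 0.995
grip_force: 0.0
clock: 1.6
eef_pos: [457.1, -149.0, 239.0]
tool_rot: [0.15, 0.989, 0.0, -0.0]
force: [0.9, 1.2, -0.2]
finger_gap: 0.995
grip_force: 0.0
[-1.047e+01 -1.138e+01 -1.000e-02] [-5.47825242e-01  1.33716189e-01  1.69323050e+00  2.07453100e-04
  1.31518097e+00 -1.81715316e+00]
```

```bash
python3 -m pendant '[[-3,-3.3,0,0],[-6,-6.5,0,0],[-9,-9.7,0,0],[-10.4,-11.3,0,0],[-10.4,-11.3,0,0]]'; python3 - <<'E'
from h import *
for n in("top","side"):
    p,d=env.camera(n);globals()[n]=p
    np.savez(f"{n}1.npz",p=p,d=d,w=world(n,d))
s=cv2.resize(side[90:290,180:400,::-1],(660,600));cv2.imwrite("pics/side1.png",s)
print(delta(523.3,-288.8,129))
W=world("side",d)[192:225,275:303].reshape(-1,3);q=W[(W[:,2]>105)&(W[:,2]<152)];print(q[:,:2].mean(0))
E
```

```text
clock: 2.1
eef_pos: [523.2, -288.6, 237.9]
tool_rot: [0.151, 0.989, 0.0, -0.001]
force: [0.0, 0.1, -0.1]
finger_gap: 0.994
grip_force: 0.0
[-0.22 -0.31 10.93]
[ 511.65643153 -304.24549442]
```

View pics/side1.png

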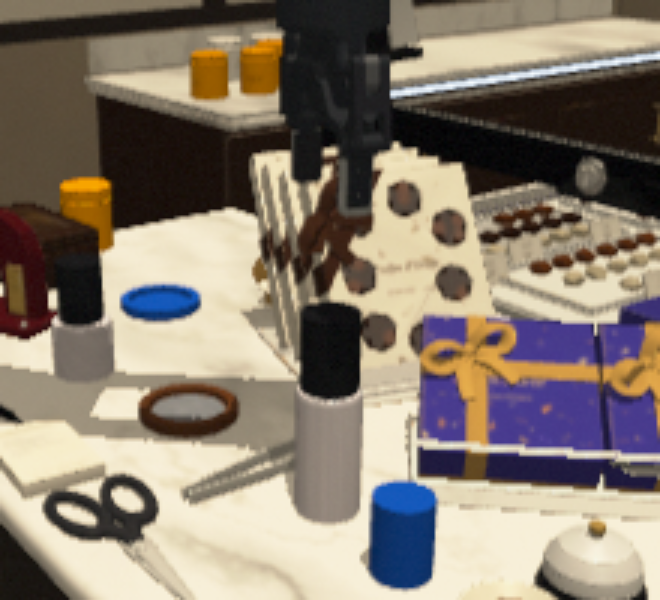

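The fingers, at crop (305,160) and (355,195), straddle the cap at (330,350), so it is centred. I'll descend and grip.

```bash
python3 -m pendant '[[-0.1,-0.1,3,0],[-0.1,-0.1,6,0],[-0.1,-0.1,8.5,0],[-0.1,-0.1,10,0],[-0.1,-0.1,11,0]]'; python3 -m pendant '[[0,0,0,0],[0,0,0,0],[0,0,0,0],[0,0,0,0],[0,0,0,0]]' 3.5 32;python3 -m pendant '[[0,0,0,0],[0,0,0,0],[0,0,0,0]]'
```

```text
clock: 2.7
eef_pos: [522.5, -284.8, 128.1]
tool_rot: [0.149, 0.989, 0.001, -0.001]
force: [-0.6, 0.5, 0.2]
finger_gap: 0.995
grip_force: 0.0
clock: 3.2
eef_pos: [524.1, -287.7, 130.9]
tool_rot: [0.15, 0.989, -0.001, 0.001]
force: [-0.7, -1.3, 6.2]
finger_gap: 0.515
grip_force: 32.9
clock: 3.5
eef_pos: [524.1, -287.8, 130.8]
tool_rot: [0.15, 0.989, -0.001, 0.001]
force: [-1.0, 0.3, 5.6]
finger_gap: 0.513
grip_force: 32.8
```

```bash
python3 -m pendant '[[0,0,-1,0],[0,0,-2.5,0],[0,0,-5,0],[0,0,-8,0],[0,0,-10,0]]'; python3 -m pendant '[[0,0,0,0],[0,0,0,0]]'; python3 - <<'E'
from h import *
p,d=env.camera("side");W=world("side",d)
cv2.imwrite("pics/side2.png",cv2.resize(p[90:290,180:400,::-1],(660,600)))
pt,dt=env.camera("top")
# cap wall in side view: black pixels in region
reg=W[130:215,270:310];g=p[130:215,270:310].max(-1)
print(delta(519.4,-94.2,229))
for v in range(140,230,4):print(v,p[v,289],W[v,289].round())
E
```

```text
clock: 4.0
eef_pos: [523.8, -287.1, 231.9]
tool_rot: [0.15, 0.989, -0.0, 0.001]
force: [-0.5, 0.5, 0.9]
finger_gap: 0.51
grip_force: 32.7
clock: 4.2
eef_pos: [523.4, -286.8, 229.5]
tool_rot: [0.15, 0.989, -0.0, 0.0]
force: [0.7, 1.2, -0.9]
finger_gap: 0.512
grip_force: 32.7
[ 6.02 18.25 -0.07]
140 [23 21 24] [ 504. -308.  282.]
144 [21 22 21] [ 504. -308.  274.]
148 [20 23 22] [ 501. -312.  267.]
152 [63 62 56] [ 505. -307.  257.]
156 [66 63 59] [ 504. -309.  250.]
160 [79 76 70] [ 505. -308.  241.]
164 [82 79 73] [ 505. -308.  233.]
168 [25 24 24] [ 510. -303.  222.]
172 [13 14 16] [ 509. -303.  214.]
176 [ 8 12 12] [ 509. -304.  206.]
180 [58 33 21] [ 662. -113.  115.]
184 [54 32 20] [ 658. -119.  106.]
188 [164 148 121] [ 654. -124.   96.]
192 [119 109  90] [ 654. -125.   85.]
196 [119 110  90] [ 655. -123.   72.]
200 [123 113  93] [ 652. -127.   62.]
204 [145 135 111] [ 657. -121.   47.]
208 [127 121 101] [ 516. -298.  131.]
212 [148 140 118] [ 517. -296.  120.]
216 [178 174 151] [ 515. -299.  112.]
220 [120 121 106] [ 509. -306.  107.]
224 [219 201 185] [ 508. -308.   99.]
228 [148 136 124] [ 506. -311.   91.]
```

View pics/side2.png

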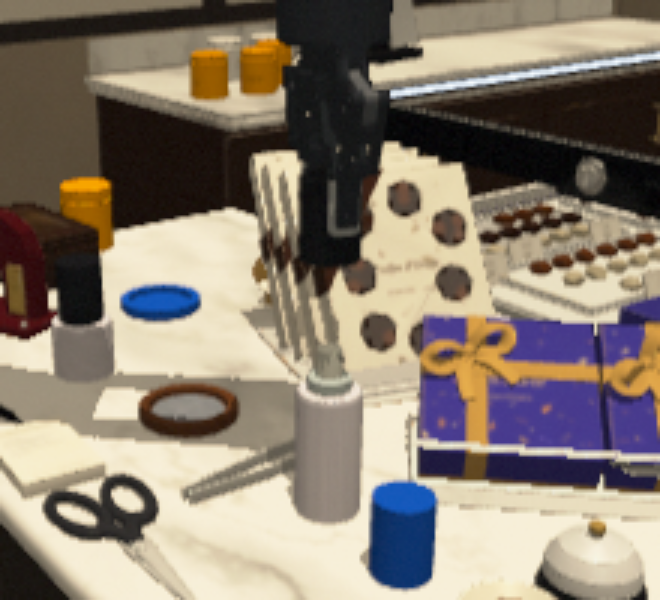

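The cap, at crop (330,235), is held clear. The bottle still stands with its nozzle exposed at (325,370). Now I'll move over the rest.

```bash
python3 -m pendant '[[1.5,4.4,0,0],[3,8.8,0,0],[4.5,13.2,0,0],[5.7,17,0,0],[6.1,18.4,0,0]]'; python3 -m pendant '[[0,0,2,0],[0,0,4,0],[0,0,6,0],[0,0,7,0],[0,0,7,0]]'; python3 - <<'E'
from h import *
p,d=env.camera("side")
print(delta(519.4,-94.2,140))
cv2.imwrite("pics/side3.png",cv2.resize(p[120:260,170:320,::-1],(640,597)))
E
```

```text
clock: 4.8
eef_pos: [518.4, -89.3, 228.0]
tool_rot: [0.148, 0.989, 0.001, -0.002]
force: [0.1, -0.9, -0.0]
finger_gap: 0.51
grip_force: 32.8
clock: 5.3
eef_pos: [518.5, -93.1, 157.2]
tool_rot: [0.15, 0.989, 0.0, -0.002]
force: [-0.2, -0.4, -0.6]
finger_gap: 0.508
grip_force: 32.8
[-0.04 -0.07  1.85]
```

View pics/side3.png

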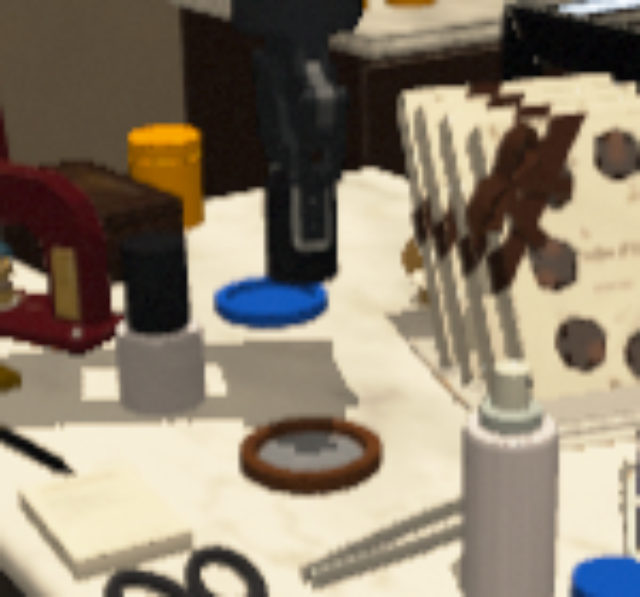

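The cap, at (302,235), is above the rest at (311,453). I'll lower it to just above the rim and check again.

```bash
python3 -m pendant '[[0,0,3,0],[0,0,6,0],[0,0,8.5,0],[0,0,10,0],[0,0,10,0]]'; python3 - <<'E'
from h import *
p,d=env.camera("side");W=world("side",d)
print(env.read_state()['eef_pos'])
cv2.imwrite("pics/side4.png",cv2.resize(p[170:250,200:290,::-1],(675,600)))
R=W[180:240,215:275].reshape(-1,3)
for lo in range(20,80,6):
    q=R[(R[:,2]>lo)&(R[:,2]<lo+6)&(np.hypot(R[:,0]-519,R[:,1]+94)<45)]
    if len(q)>8:
        from scipy.optimize import least_squares
        s=least_squares(lambda c:np.hypot(*(q[:,:2]-c).T)-22,[519,-94],loss="soft_l1");print(lo,len(q),s.x.round(1))
E
```

```text
clock: 5.85
eef_pos: [519.0, -93.1, 58.2]
tool_rot: [0.15, 0.989, 0.0, -0.001]
force: [0.1, 0.6, -0.1]
finger_gap: 0.51
grip_force: 32.8
[519.84312855 -93.4070403   59.42455337]
26 25 [518.5 -93.1]
32 33 [518.2 -93.7]
38 35 [517.9 -93.5]
44 29 [518.9 -93.9]
50 29 [518.8 -99.5]
56 31 [ 516.7 -102.5]
62 38 [ 517.9 -105.9]
68 34 [ 517.4 -104. ]
74 38 [ 518.7 -105.6]
```

View pics/side4.png

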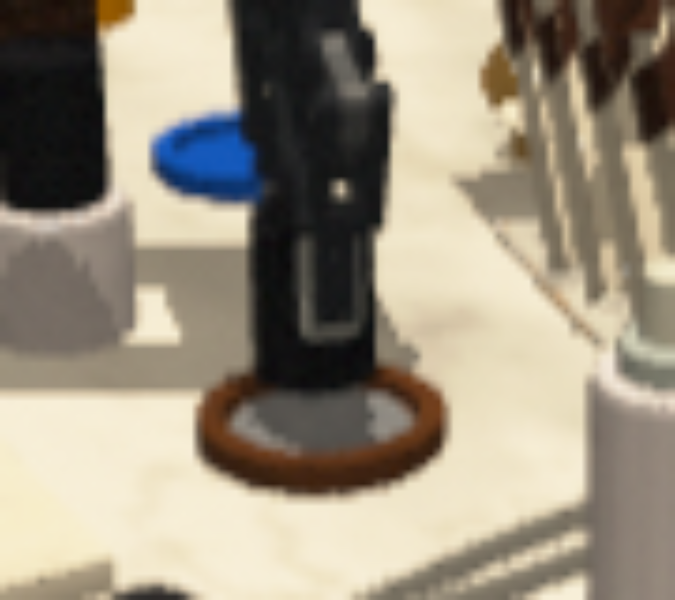

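The cap, bottom edge at (315,385), is centred over the rest at (320,430), within about 1 mm by the circle fit. I'll lower it to contact.

```bash
python3 -m pendant '[[0,0,0.8,0],[0,0,1.5,0],[0,0,1.9,0],[0,0,2.1,0],[0,0,2.1,0]]'; python3 -m pendant '[[0,0,0.1,0],[0,0,0.1,0],[0,0,0.1,0]]'; python3 -m pendant '[[0,0,0.1,0],[0,0,0.1,0],[0,0,0.1,0]]'
```

```text
clock: 6.4
eef_pos: [519.6, -93.1, 38.2]
tool_rot: [0.15, 0.989, 0.0, -0.0]
force: [-0.3, 0.4, 0.1]
finger_gap: 0.514
grip_force: 32.8
clock: 6.7
eef_pos: [519.8, -93.2, 37.4]
tool_rot: [0.15, 0.989, -0.0, 0.0]
force: [0.2, -0.7, -0.7]
finger_gap: 0.514
grip_force: 32.8
clock: 7.0
eef_pos: [520.0, -93.3, 36.8]
tool_rot: [0.15, 0.989, -0.0, 0.0]
force: [-0.7, -0.3, 5.5]
finger_gap: 0.513
grip_force: 33.0
```

```bash
python3 -m pendant '[[0,0,0.1,0],[0,0,0.1,0],[0,0,0.1,0]]'
```

```text
clock: 7.3
eef_pos: [520.0, -93.3, 36.7]
tool_rot: [0.15, 0.989, -0.0, 0.001]
force: [-3.6, -0.1, 14.1]
finger_gap: 0.512
grip_force: 33.4
```

Firm contact with the floor. I'll release and retreat.

```bash
python3 -m pendant '[[0,0,-0.1,0],[0,0,-0.1,0],[0,0,-0.1,0],[0,0,-0.1,0],[0,0,-0.1,0]]' 8.5; python3 -m pendant '[[0,0,-1,0],[0,0,-3,0],[0,0,-6,0],[0,0,-10,0],[0,0,-14,0]]'; python3 -m pendant '[[0,0,-3,0],[0,0,-4,0],[0,0,-4,0],[0,0,-4,0],[0,0,-4,0]]'; python3 - <<'E'
from h import *
from scipy.optimize import least_squares
p,d=env.camera("side");W=world("side",d)
cv2.imwrite("pics/side5.png",cv2.resize(p[120:300,170:330,::-1],(533,600)))
R=W[165:240,215:275].reshape(-1,3)
R=R[np.hypot(R[:,0]-519,R[:,1]+94)<35];print("zmax",np.percentile(R[:,2],98))
for lo in range(20,60,10):
    q=R[(R[:,2]>lo)&(R[:,2]<lo+10)]
    print(lo,len(q),least_squares(lambda c:np.hypot(*(q[:,:2]-c).T)-22,[519,-94],loss="soft_l1").x.round(1))
E
```

```text
clock: 7.8
eef_pos: [519.6, -93.1, 36.0]
tool_rot: [0.15, 0.989, 0.0, -0.0]
force: [-1.2, 0.2, -0.5]
finger_gap: 0.999
grip_force: 0.0
clock: 8.3
eef_pos: [519.3, -93.0, 178.1]
tool_rot: [0.15, 0.989, 0.0, -0.0]
force: [0.5, -0.3, -0.1]
finger_gap: 0.997
grip_force: 0.0
clock: 8.8
eef_pos: [518.7, -92.8, 214.4]
tool_rot: [0.15, 0.989, 0.0, -0.002]
force: [-0.4, -0.1, -0.1]
finger_gap: 0.994
grip_force: 0.0
zmax 65.97217544018025
20 55 [519.5 -94.2]
30 54 [519.7 -93.9]
40 57 [519.6 -93.9]
50 53 [519.3 -93.9]
```

View pics/side5.png

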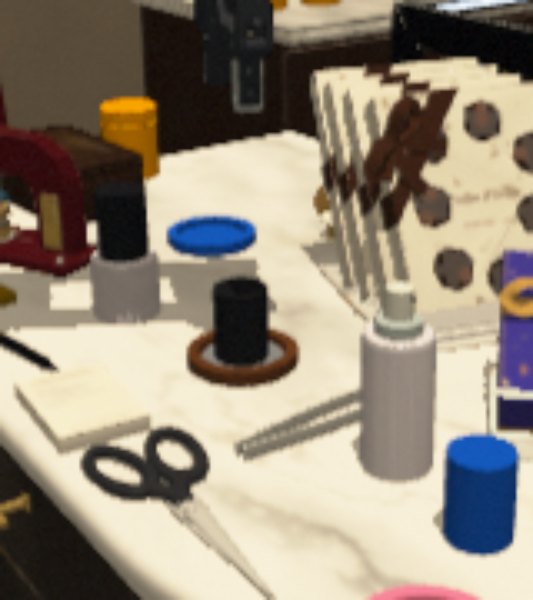

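The cap stands upright in the rest at (240,320), top at z = 66 mm, centred within about 1 mm. The tall bottle at (398,395) is in place, the short cap at (122,220) is still on, and the gripper is clear.

```bash
python3 -c "
from bench import env
print(env.job_done())"
```

```text
the job is handed in; nothing more can be done
None
```

The job is handed in (no verdict shown): in the last picture the tall bottle's cap stands closed top up on the rest's floor, centred within about 1 mm, with the tall bottle upright in place and the short bottle's cap still on.

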